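# Stack the polishing arbor

### The job

Load the upright polishing arbor: first the aluminium drive flange, turned so that its D-shaped bore drops over the flatted shaft (yellow stripe over yellow stripe), then the dark red wheel, the brass spacer and last the blue wheel. Each must go down the shaft and lie flat on the one before, all the way home. Leave the white borax tablet and the tan finger protector where they lie.

Things in the scene. Friction and masses are not known exactly. Their poses are not given: they have to be found in the camera images.
- seat (a point): Arbor stand, fixed: round dark foot (84 mm diameter, 18 mm high), aluminium shoulder (36 mm) with its top, the seat, 24 mm above the bench; steel shaft 44 mm high above it. Origin: shaft axis at the seat; z up the shaft. Shaft 16 mm diameter, with a flat 5 mm from the axis facing +x, as does a yellow stripe on the foot; its top 7 mm taper to 55 %.
- flange_center (a point): Drive flange, a loose aluminium disc, 50 mm diameter, 12 mm thick, 70 g. D-shaped through bore: 18.4 mm diameter, flat 6.2 mm from the axis on the +x side, where a yellow stripe runs from bore to rim on top. It goes down the shaft only with its +x along the stand's +x within about 10 degrees. Origin: its centre, half-way up; z is the bore axis, up.
- red_wheel_center (a point): Dark red rubber polishing wheel, 46 mm diameter, 12 mm thick, round through bore 19 mm, loose, about 35 g. Lies flat, origin at its centre, half-way up (6 mm above its underside); z is the bore axis, up.
- spacer_center (a point): Brass spacer ring, 32 mm diameter, 12 mm thick, round through bore 19 mm, loose, about 45 g. Lies flat, origin at its centre, half-way up (6 mm above its underside); z is the bore axis, up.
- blue_wheel_center (a point): Blue rubber polishing wheel, 46 mm diameter, 12 mm thick, round through bore 19 mm, loose, about 35 g. Lies flat, origin at its centre, half-way up (6 mm above its underside); z is the bore axis, up.
- borax_center (a point): White borax tablet, a plain disc without a hole, 43 mm diameter, 15 mm thick, loose; bystander, to be left alone. Origin at its centre.
- finger_cot_center (a point): Tan leather finger protector, a lying round-nosed tube 40 mm long (along its y), 20 mm wide and high, loose; bystander, to be left alone. Origin at its centre.
There are look-alikes about, which are no part of the job. Several things look just like the part that bears red_wheel_center: the one meant starts farthest to the robot's right.

How it is judged:
At the end, for the whole second after the job is handed in: Discs on the shaft, from the seat up: flange, dark red wheel, brass spacer, blue wheel; each centre within 4 mm of the shaft axis and 3 mm of its closed-stack height (6, 18, 30, 42 mm above the seat), tilted under 0.12 rad; flange stripe within 0.35 rad of the stand's; all at rest (horizontal distance between each of flange_center, red_wheel_center, spacer_center, blue_wheel_center and seat below 0.004 m and z of flange_center in the frame of seat between 0.003 and 0.009 m and angle between each of flange_center, red_wheel_center, spacer_center, blue_wheel_center's own z axis and vertical below 0.12 rad and linear speed of each of flange, red_wheel, spacer, blue_wheel below 0.02 m/s and z of red_wheel_center in the frame of seat between 0.015 and 0.021 m and z of spacer_center in the frame of seat between 0.027 and 0.033 m and z of blue_wheel_center in the frame of seat between 0.039 and 0.045 m and angle between the x axis of flange_center and the x axis of seat, either way round below 0.35 rad); the robot touches nothing.
It fails at once if the borax tablet or the finger protector is moved more than 30 mm (distance of any of borax_center, finger_cot_center from where it was at the start of the episode above 0.03 m).
It also fails if it takes over 93 s, if anything falls off the work surface, if the arm or the gripper's body presses on something with over 40 N, if the wrist force passes 120 N, or if a joint passes its speed limit or range.

### The arm

A 6-joint arm with a two-finger parallel gripper is mounted at the origin on a cart in front of the work surface, level with it; the furniture and walls round the work are solid. World frame = base frame: x ahead of the robot, y to its left, z up, the work surface at z = 0. Lengths are in m, angles in rad, forces in N, time in s.
With the tool pointing down it reaches from about 0.325 to 0.925 m from the base axis. Payload 3.1 kg.
Tool frame: the origin (TCP) lies between the finger pads; the fingertips stand 22 mm ahead of it and the grasp point (between the pads) lies 3 mm ahead of it; z points along the fingers, x is the direction in which the jaws open and shut, and the axes are right-handed (so a half turn about z gives the same grasp; the last joint's range is limited). The gripper opens to 85 mm and grips with 20 to 120 N. Pads are 22 mm wide; open, the fingers measure 114 mm over their backs; the gripper's body (76 mm by 85 mm) begins 54 mm behind the grasp point. The pads swing forward as they close: fully open they stand 13 mm farther back than shut.
Start: joints at [1.066, 0.217, 1.613, -0, 1.311, -0.112], TCP at [0.239, 0.577, 0.253] pointing down, gripper open.
Joint ranges: [-2.75, 2.75], [-0.78, 2.1], [0.31, 2.55], [-1.13, 4.27], [0.13, 2.63], [-2.58, 2.58]. Speed limits (rad/s): [2.79, 2.79, 3.14, 3.14, 3.14, 3.14].

### API

Orientations are given as a 3x3 rotation matrix whose columns are the frame's x, y, z axes.
In Python, from workcell import robot gives the robot as it stands. Calls block until the motion is done:
- robot.move_pose(position, orientation): joint-space move of the TCP to a pose.
- robot.move_l(position, vel=0.15, frame=None): straight line of the TCP; frame=None keeps the orientation; vel is the mean speed in m/s.
- robot.movej(angles): joint-space move.
- robot.set_gripper(opening, strength=None): finger opening in m; strength is the grip in N (None keeps the last); returns when the fingers have stopped.
- robot.wait(seconds).
- robot.solve_ik(position, orientation): joint angles nearest the present ones, or None.
- robot.read_camera(name): name is "scene" or "top" or "wrist"; returns the picture (384x512x3 uint8, red, green, blue); there is no depth.
- robot.calibration(name): a dict with "mtx" (3x3 intrinsics, pixels), "k1" (the pictures are not rectified: a ray, as slopes to the right and down, at radius r is drawn at 1 + k1 r^2 times it, then the intrinsics apply), "R" (3x3) and "t" (3): a world point X has camera coordinates R X + t; the wrist camera has in their place "tool_from_camera" (4x4, takes a point from camera to tool coordinates, whose origin is the TCP and whose axes are the tool frame's). Camera axes: x right, y down, z forward; pixel columns grow to the right and rows downward; lengths in m; the calibration is good to about 2 mm. A picture is of the moment at which its call begins: read the wrist's pose just before it. calibration takes no time and is no camera call.
A pose or a line that the arm cannot do raises robot.Unreachable and nothing moves.
- robot.finish_job(): hands the job in, once; it reports no verdict.
Trained networks look in the newest picture that a camera, given by its name, has taken for a name from the list of things; names that differ only in an ending like _2 or _b are one class to them, and where a whole thing is asked for, a point or a joint stands for the part that bears it (a point fixed in the world has none). Each returns a list of dicts, best first, with "confidence" (0 to 1); they miss things now and then, are a little off and sometimes report something else, mostly with a low value. They report only what shows in the picture. A call takes as long as a camera call. They do not tell look-alikes from the thing itself.
- robot.regions_of(camera, label): "region" (384x512 bool, what is visible of it) and "point" ([row, column] as shares, 0 to 1, of the picture: columns of its width, rows of its height, amid what is visible of it).
- robot.mark_of(camera, label): "point" ([row, column] as shares, 0 to 1, of the picture: columns of its width, rows of its height: a listed point, or the origin of a listed thing).
Readings, each from a call of its own:
- robot.current_time(): time.
- robot.current_joint_positions(): joint angles.
- robot.current_qvel(): joint speeds.
- robot.current_joint_efforts(): joint torques, N m.
- robot.current_position(): TCP position.
- robot.current_ee_rot(): TCP orientation.
- robot.current_contact_force(): force on the tool from outside, world axes, zero at the start.
- robot.current_wrist_torque(): the same for the moment, N m.
- robot.current_finger_gap(): finger opening in m.
Only numpy, scipy, OpenCV 4.12 (cv2) and the standard library are available. Lean on these libraries where they do the work, as an engineer would, in place of code of your own. Each camera call takes 0.05 s, during which the arm holds its last target.

## Working session

There is one attempt and no reset: what is moved stays moved. The work goes in short steps, each a Python script; the robot and the scene stay as the last script left them, time stands still between calls to the robot, and variables do not carry over. Pictures are saved under pics/ and viewed, and the job is handed in when it is done.

```bash
mkdir -p pics; ls
python3 - <<'E'
from workcell import robot
import cv2
print(robot.current_time())
for c in ("scene","top","wrist"):
    im=robot.read_camera(c); cv2.imwrite(f"pics/{c}0.png",cv2.resize(im[:,:,::-1],None,fx=1.5,fy=1.5,interpolation=cv2.INTER_CUBIC))
    k=robot.calibration(c); print(c,{a:(b if not hasattr(b,'tolist') else b.round(4).tolist()) for a,b in k.items()})
E
```

```text
pics
0.0
scene {'mtx': [[354.2268, 0.0, 253.2063], [0.0, 354.2268, 186.4034], [0.0, 0.0, 1.0]], 'k1': -0.015304504978342041, 'R': [[0.6503, -0.7596, -0.0098], [-0.4557, -0.3797, -0.805], [0.6078, 0.528, -0.5931]], 't': [-0.4006, 0.2576, 0.5946]}
top {'mtx': [[453.7749, 0.0, 254.6306], [0.0, 453.7749, 189.0059], [0.0, 0.0, 1.0]], 'k1': 0.020010355855017273, 'R': [[-0.0263, -0.9996, -0.0065], [-0.986, 0.027, -0.1647], [0.1648, 0.002, -0.9863]], 't': [-0.0764, 0.5293, 0.9429]}
wrist {'mtx': [[294.2604, 0.0, 256.0855], [0.0, 294.2604, 193.9492], [0.0, 0.0, 1.0]], 'k1': -0.012641163847025258, 'tool_from_camera': [[1.0, -0.0009, 0.0002, 0.0007], [0.0008, 0.9582, 0.2861, -0.0732], [-0.0004, -0.2861, 0.9582, -0.1201], [0.0, 0.0, 0.0, 1.0]]}
```

View pics/scene0.png

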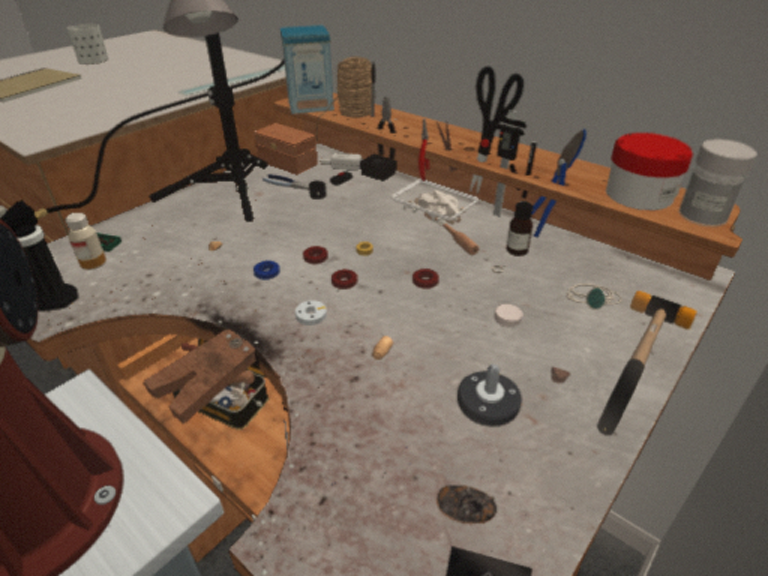

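View pics/top0.png

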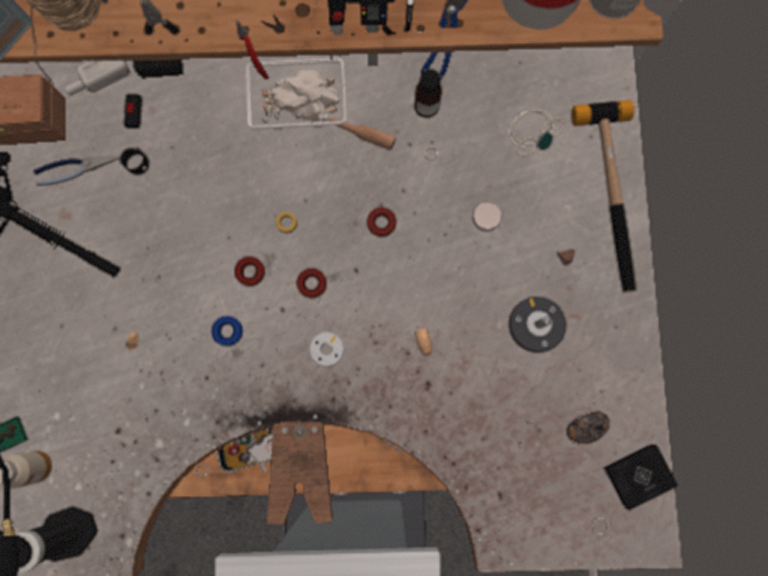

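View pics/wrist0.png

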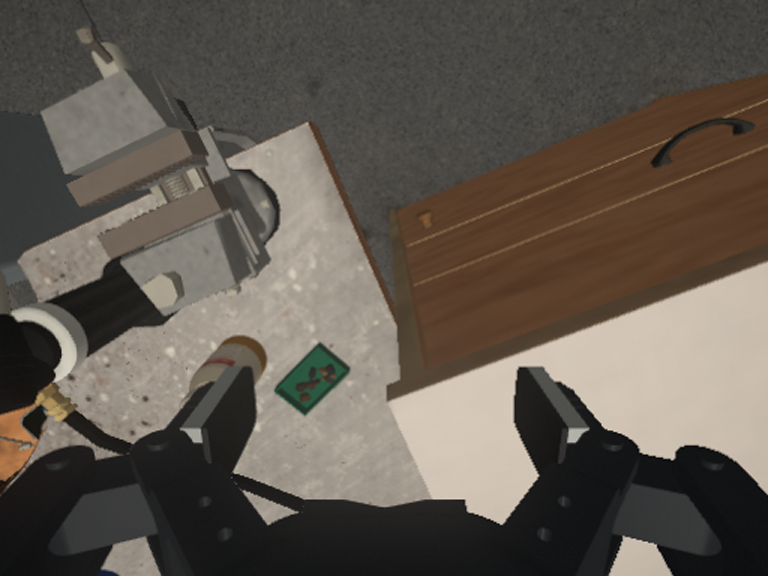

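```bash
cat > h.py <<'E'
from workcell import robot
import numpy as np, cv2
def ray(cam,uv,pose=None):
    k=robot.calibration(cam)
    p=cv2.undistortPoints(np.array([[uv]],float),k['mtx'],np.array([k['k1'],0,0,0,0.]))[0,0]
    d=np.array([p[0],p[1],1.])
    if cam=='wrist':
        T=k['tool_from_camera']; P,R=pose
        return P+R@T[:3,3], R@T[:3,:3]@d
    return -k['R'].T@k['t'], k['R'].T@d
def p2w(cam,uv,z,pose=None):
    o,d=ray(cam,uv,pose); return o+d*(z-o[2])/d[2]
def w2p(cam,X,pose=None):
    k=robot.calibration(cam); X=np.atleast_2d(np.array(X,float))
    if cam=='wrist':
        T=k['tool_from_camera'];P,R=pose
        C=((X-P)@R-T[:3,3])@T[:3,:3]
    else: C=X@k['R'].T+k['t']
    return cv2.projectPoints(C.reshape(-1,1,3),np.zeros(3),np.zeros(3),k['mtx'],np.array([k['k1'],0,0,0,0.]))[0].reshape(-1,2)
def pose(): return np.array(robot.current_position()),np.array(robot.current_ee_rot())
def down(a): # tool x at angle a in world, z down
    c,s=np.cos(a),np.sin(a); return np.array([[c,s,0],[s,-c,0],[0,0,-1.]])
def save(im,n,f=1.5): cv2.imwrite(f"pics/{n}.png",cv2.resize(im[:,:,::-1],None,fx=f,fy=f,interpolation=cv2.INTER_CUBIC))
E
python3 - <<'E'
from h import *
im=robot.read_camera('top')
H={'flange_center':.012,'red_wheel_center':.012,'spacer_center':.012,'blue_wheel_center':.012,'borax_center':.015,'finger_cot_center':.01,'seat':.024}
for n,z in H.items():
    if n!='seat':
        for d in robot.regions_of('top',n)[:4]:
            m=d['region']; ys,xs=np.nonzero(m); c=cv2.minEnclosingCircle(np.c_[xs,ys].astype(np.float32))[0]
            print(n,'reg',round(d['confidence'],2),m.sum(),np.round(c,1),p2w('top',c,z-.002).round(4))
    for d in robot.mark_of('top',n)[:4]:
        uv=(d['point'][1]*512,d['point'][0]*384); print(n,'mark',round(d['confidence'],2),np.round(uv,1),p2w('top',uv,.006 if n!='seat' else .024).round(4))
a=im[195:260,195:380]; b=im[120:215,195:355]
save(im[110:250,130:400],'topcrop',2.9)
E
```

```text
flange_center reg 0.79 310 [217.3 232.8] [ 0.4366 -0.0053  0.01  ]
flange_center mark 0.57 [217.2 231.8] [ 0.4393 -0.0048  0.006 ]
flange_center mark 0.25 [361.1 217.6] [ 0.4623 -0.3261  0.006 ]
red_wheel_center reg 0.84 260 [254.  147.5] [ 0.6288 -0.0916  0.01  ]
red_wheel_center reg 0.58 249 [206.9 188.7] [0.5364 0.0168 0.01  ]
red_wheel_center reg 0.57 276 [165.4 180. ] [0.5588 0.1103 0.01  ]
red_wheel_center mark 0.86 [208.9 186.5] [0.5419 0.0127 0.006 ]
red_wheel_center mark 0.74 [166.5 178.4] [0.5632 0.1087 0.006 ]
red_wheel_center mark 0.17 [325.8 140.5] [ 0.6417 -0.2567  0.006 ]
spacer_center reg 0.45 123 [190.3 147.4] [0.6332 0.0539 0.01  ]
spacer_center mark 0.45 [189.1 147.4] [0.6342 0.0573 0.006 ]
blue_wheel_center reg 0.62 298 [151.  220.5] [0.468  0.1418 0.01  ]
blue_wheel_center mark 0.65 [256.1 148. ] [ 0.6286 -0.0964  0.006 ]
blue_wheel_center mark 0.5 [153.2 219.6] [0.4703 0.1378 0.006 ]
borax_center reg 0.76 298 [324.4 143.7] [ 0.6325 -0.2521  0.013 ]
finger_cot_center reg 0.65 133 [281.8 228.1] [ 0.4435 -0.1485  0.008 ]
finger_cot_center mark 0.61 [278.1 227.9] [ 0.4442 -0.1405  0.006 ]
seat mark 0.68 [357.2 218.4] [ 0.4591 -0.3133  0.024 ]
```

View pics/topcrop.png

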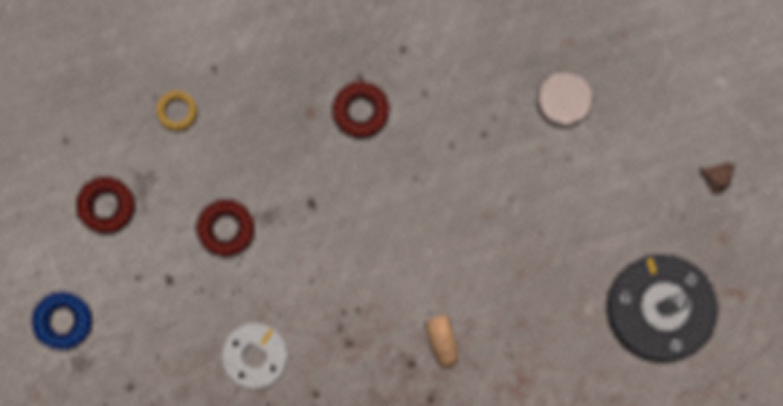

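Run:
```python
from h import *
print(robot.current_ee_rot().round(3) if hasattr(robot.current_ee_rot(),'round') else robot.current_ee_rot())
S=(np.array([357.2,204.5])) 
import math
# stripe/flange rough from crop px
f=lambda u,v:(130+u/2.9,110+v/2.9)
A=p2w('top',f(662,306),.02)
ss=p2w('top',f(651,265),.018); sc=p2w('top',f(663,308),.018)
fs=p2w('top',f(267,337),.012); fc=p2w('top',f(254,355),.012)
print(sc,ss,math.degrees(math.atan2(*(ss-sc)[[1,0]])),fc,math.degrees(math.atan2(*(fs-fc)[[1,0]])))
for a in (-90,-60,-120,0,60,90,120,180):
  for p in ([.46,-.32,.15],[.437,-.005,.13],[.437,-.005,.02],[.629,-.092,.02],[.633,.055,.02],[.468,.141,.02]):
    q=robot.solve_ik(p,down(np.radians(a))); print(a,p,None if q is None else np.round(q,2)[[0,5]])
```

```text
[[ 0.383  0.924 -0.   ]
 [ 0.924 -0.383  0.   ]
 [ 0.    -0.    -1.   ]]
[ 0.46437838 -0.3180105   0.018     ] [ 0.49755266 -0.31099675  0.018     ] 11.937746155473473 [ 0.43741042 -0.00613787  0.012     ] -36.912233030700136
-90 [0.46, -0.32, 0.15] [-0.73  0.84]
-90 [0.437, -0.005, 0.13] [-0.17  1.4 ]
-90 [0.437, -0.005, 0.02] [-0.17  1.4 ]
-90 [0.629, -0.092, 0.02] [-0.26  1.32]
-90 [0.633, 0.055, 0.02] [-0.02  1.55]
-90 [0.468, 0.141, 0.02] [0.15 1.72]
-60 [0.46, -0.32, 0.15] [-0.73  0.31]
-60 [0.437, -0.005, 0.13] [-0.17  0.87]
-60 [0.437, -0.005, 0.02] [-0.17  0.87]
-60 [0.629, -0.092, 0.02] [-0.26  0.79]
-60 [0.633, 0.055, 0.02] [-0.02  1.02]
-60 [0.468, 0.141, 0.02] [0.15 1.2 ]
-120 [0.46, -0.32, 0.15] [-0.73  1.36]
-120 [0.437, -0.005, 0.13] [-0.17  1.92]
-120 [0.437, -0.005, 0.02] [-0.17  1.92]
-120 [0.629, -0.092, 0.02] [-0.26  1.84]
-120 [0.633, 0.055, 0.02] [-0.02  2.07]
-120 [0.468, 0.141, 0.02] [0.15 2.24]
0 [0.46, -0.32, 0.15] [-0.73 -0.73]
0 [0.437, -0.005, 0.13] [-0.17 -0.17]
0 [0.437, -0.005, 0.02] [-0.17 -0.17]
0 [0.629, -0.092, 0.02] [-0.26 -0.26]
0 [0.633, 0.055,
[... 233 characters left out ...]
 [-0.02 -1.07]
60 [0.468, 0.141, 0.02] [ 0.15 -0.9 ]
90 [0.46, -0.32, 0.15] [-0.73 -2.3 ]
90 [0.437, -0.005, 0.13] [-0.17 -1.74]
90 [0.437, -0.005, 0.02] [-0.17 -1.74]
90 [0.629, -0.092, 0.02] [-0.26 -1.83]
90 [0.633, 0.055, 0.02] [-0.02 -1.59]
90 [0.468, 0.141, 0.02] [ 0.15 -1.42]
120 [0.46, -0.32, 0.15] None
120 [0.437, -0.005, 0.13] [-0.17 -2.27]
120 [0.437, -0.005, 0.02] [-0.17 -2.27]
120 [0.629, -0.092, 0.02] [-0.26 -2.35]
120 [0.633, 0.055, 0.02] [-0.02 -2.12]
120 [0.468, 0.141, 0.02] [ 0.15 -1.95]
180 [0.46, -0.32, 0.15] [-0.73  2.41]
180 [0.437, -0.005, 0.13] None
180 [0.437, -0.005, 0.02] None
180 [0.629, -0.092, 0.02] None
180 [0.633, 0.055, 0.02] None
180 [0.468, 0.141, 0.02] None
```

Run:
```python
from h import *
robot.move_pose([.462,-.316,.16],down(0)); 
P=pose(); im=robot.read_camera('wrist'); save(im,'stand1'); np.savez('stand1',im=im,P=P[0],R=P[1])
robot.move_pose([.437,-.005,.14],down(0)); 
P=pose(); im=robot.read_camera('wrist'); save(im,'fl1'); np.savez('fl1',im=im,P=P[0],R=P[1])
print(robot.current_time(),robot.current_contact_force())
```

```text
5.375 [-0.42613022  1.13571197  0.4817806 ]
```

View pics/stand1.png

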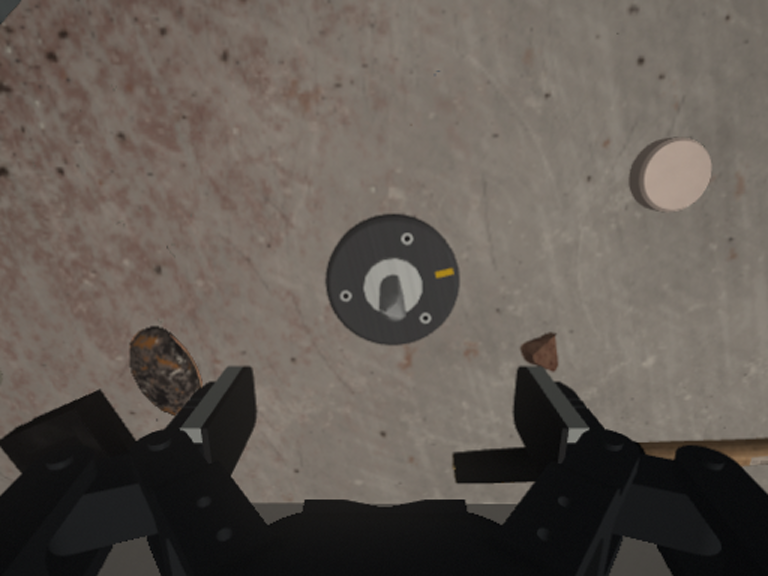

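View pics/fl1.png

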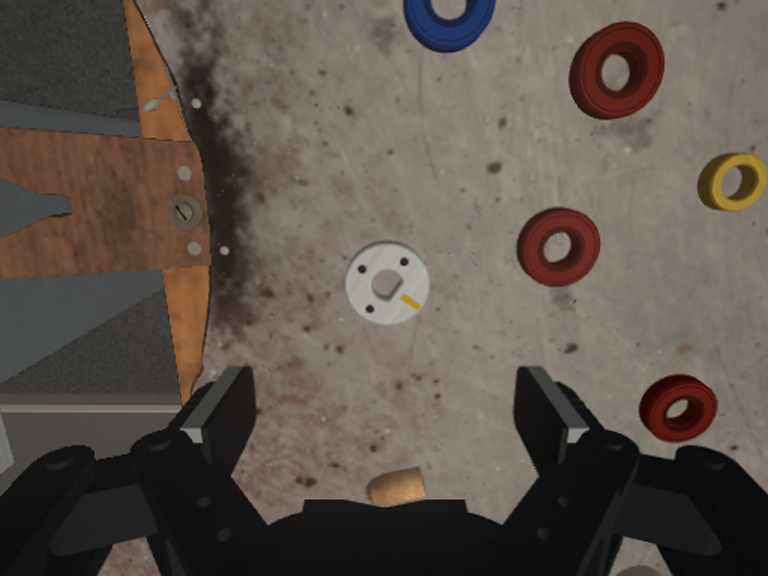

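```bash
cat >> h.py <<'E'
def cfit(X):
    A=np.c_[2*X,np.ones(len(X))]; s=np.linalg.lstsq(A,(X**2).sum(1),rcond=None)[0]
    return s[:2],np.sqrt(s[2]+s[:2]@s[:2])
def disc(cam,mask,z,P,near):
    """largest contour nearest 'near' px -> circle on plane z"""
    mask=cv2.morphologyEx(mask.astype(np.uint8),cv2.MORPH_CLOSE,np.ones((3,3)))
    cs,_=cv2.findContours(mask,cv2.RETR_EXTERNAL,cv2.CHAIN_APPROX_NONE)
    cs=[c for c in cs if cv2.contourArea(c)>150]
    c=min(cs,key=lambda c:np.hypot(*(cv2.minEnclosingCircle(c)[0]-np.array(near))))
    c=c[:,0,:]; X=np.array([p2w(cam,u,z,P)[:2] for u in c]); 
    o,r=cfit(X)
    for _ in range(4):
        d=np.hypot(*(X-o).T)-r; k=np.abs(d)<max(.0012,1.5*np.median(np.abs(d))); o,r=cfit(X[k])
    return o,r,k.mean()
def hue(im): return cv2.cvtColor(np.ascontiguousarray(im),cv2.COLOR_RGB2HSV).astype(int)
def yellow(im): h=hue(im); return (h[...,0]>15)&(h[...,0]<32)&(h[...,1]>140)&(h[...,2]>80)
E
python3 - <<'E'
from h import *
import math
d=np.load('stand1.npz'); im=d['im']; P=(d['P'],d['R']); g=im.astype(int).max(2); h=hue(im)
print(P[0],g[187,225],im[160,262],im[150,262],im[186,300],im[175,255])
o,r,k=disc('wrist',((g<78)&(np.hypot(*(np.mgrid[:384,:512]-np.array([187,262])[:,None,None]))<60)),.018,P,(262,187)); print('foot',o,r,k)
o2,r2,k2=disc('wrist',((g>110)&(np.hypot(*(np.mgrid[:384,:512]-np.array([190,262])[:,None,None]))<24)),.024,P,(262,190)); print('shoulder',o2,r2,k2)
def stripe(im,near,z,rad):
    m=yellow(im)&(np.hypot(*(np.mgrid[:384,:512]-np.array(near[::-1])[:,None,None]))<rad)
    ys,xs=np.nonzero(m); return p2w('wrist',(xs.mean(),ys.mean()),z,P),len(xs)
s,n=stripe(im,(296,182),.018,12); v=s[:2]-o; print('stripe',s,n,math.degrees(math.atan2(v[1],v[0])))
top=w2p('wrist',[[*o,.068],[*o,.024],[*o,.018]],P); print(top*1.5)
save(im[130:240,200:320],'st_c',5)
d=np.load('fl1.npz'); im=d['im']; P=(d['P'],d['R']); h=hue(im); g=im.astype(int)
print(im[175,245],im[170,290])
m=((g.min(2)>120)|yellow(im))&(np.hypot(*(np.mgrid[:384,:512]-np.array([188,258])[:,None,None]))<36)
o,r,k=disc('wrist',m,.012,P,(258,188)); print('flange',o,r,k)
s,n=stripe(im,(274,201),.012,12); v=s[:2]-o; print('stripe',s,n,math.degrees(math.atan2(v[1],v[0])))
save(im[150:230,215:305],'fl_c',6)
E
```

```text
[ 0.46246848 -0.31543723  0.16012808] 57 [59 57 56] [58 57 56] [59 57 56] [157 156 149]
foot [ 0.46711623 -0.31416777] 0.04080482879420655 1.0
shoulder [ 0.46743622 -0.31557024] 0.017348143593460822 0.5903614457831325
stripe [ 0.49904226 -0.30817743  0.018     ] 57 10.626938287126439
[[393.46337037 308.00273882]
 [391.94502576 284.45839178]
 [391.77441807 281.81342453]]
[163 162 155] [136 128 118]
flange [ 0.44016151 -0.00306988] 0.02476787020557783 0.6963350785340314
stripe [ 0.45340222 -0.01288904  0.012     ] 46 -36.56020573818928
```

View pics/st_c.png

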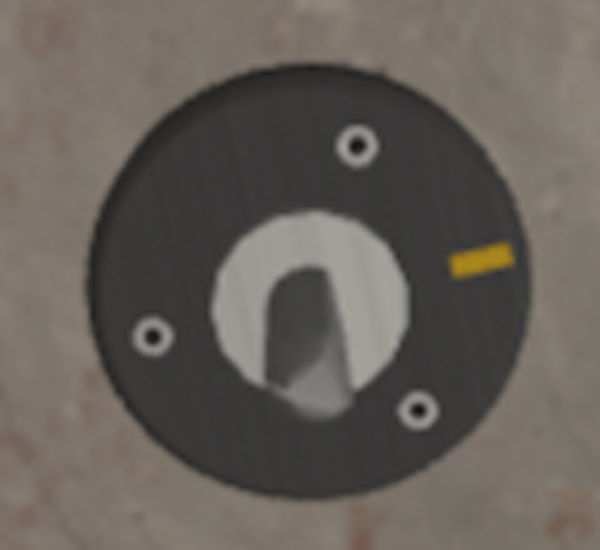

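View pics/fl_c.png

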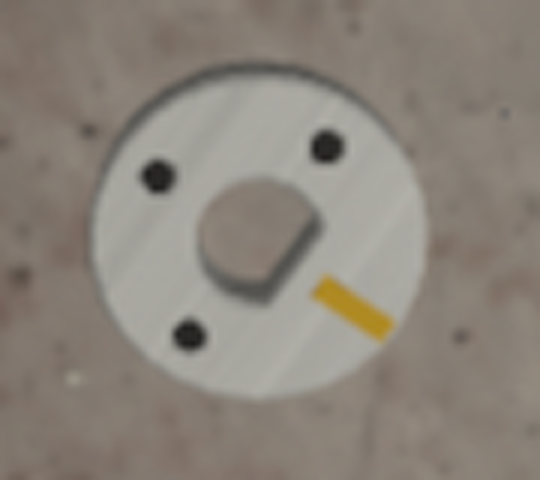

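Run:
```python
from h import *
import math
for a,n in ((-120,'fl2'),(-47.2,'fl3')):
    robot.move_pose([.440,-.003,.14],down(math.radians(a)))
    P=pose(); im=robot.read_camera('wrist'); save(im,n); np.savez(n,im=im,P=P[0],R=P[1])
    c=w2p('wrist',[.44,-.003,.012],P)[0]; print(c)
    g=im.astype(int)
    m=((g.min(2)>120)|yellow(im))&(np.hypot(*(np.mgrid[:384,:512]-c[::-1][:,None,None]))<38)
    o,r,k=disc('wrist',m,.012,P,c); print(n,'flange',o,r,k)
    mm=yellow(im)&(np.hypot(*(np.mgrid[:384,:512]-c[::-1][:,None,None]))<38)
    ys,xs=np.nonzero(mm); s=p2w('wrist',(xs.mean(),ys.mean()),.012,P);v=s[:2]-o; print(math.degrees(math.atan2(v[1],v[0])))
print(robot.current_time())
a=cv2.imread('pics/fl2.png')[100:460,180:580];b=cv2.imread('pics/fl3.png')[100:460,180:580]
cv2.imwrite('pics/fl23.png',np.hstack([a,b]))
```

```text
[256.77634449 192.26757416]
fl2 flange [ 0.44009043 -0.00320388] 0.024571601021121717 1.0
-35.74132768731549
[256.96398456 193.19622753]
fl3 flange [ 0.43989901 -0.00288724] 0.024399523354838366 1.0
-36.191531759475424
8.4583
```

View pics/fl23.png

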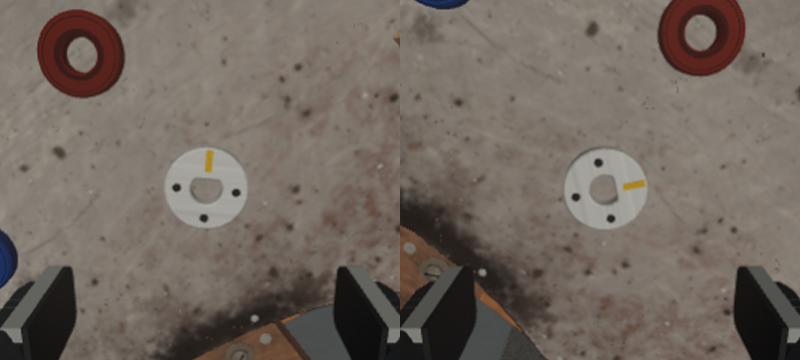

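Run:
```python
from h import *
import math
R=down(math.radians(-47.2))
robot.set_gripper(.062,40)
robot.move_pose([.4401,-.0030,.06],R)
robot.move_l([.4401,-.0030,.027],vel=.12)
f0=robot.current_contact_force()[2]; z=.027
while z>.013:
    z-=.0015; robot.move_l([.4401,-.0030,z],vel=.05); f=robot.current_contact_force()[2]; print(round(z,4),round(f-f0,2))
    if f-f0>2: break
print(robot.current_position(),robot.current_time())
im=robot.read_camera('wrist'); save(im,'g1')
```

```text
0.0255 -0.5
0.024 -0.85
0.0225 -0.63
0.021 -1.19
0.0195 -0.99
0.018 -0.58
0.0165 -1.54
0.015 12.02
[ 0.44028948 -0.00305553  0.01641638] 11.6667
```

View pics/g1.png

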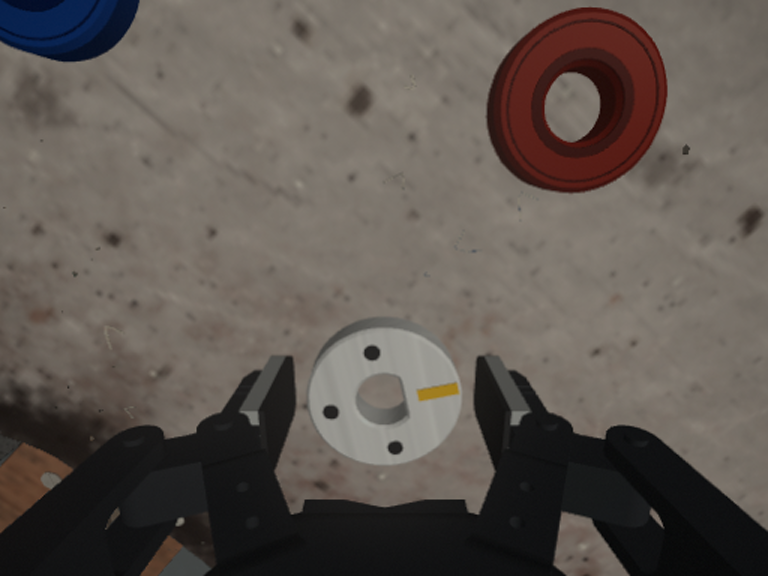

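Run:
```python
from h import *
import math
robot.move_l([.4401,-.0030,.0205],vel=.1)
robot.set_gripper(.03,50); print('gap',robot.current_finger_gap())
print(pose()[0])
robot.move_l([.4401,-.0030,.14],vel=.25)
R=down(math.radians(1.2))
robot.move_pose([.4675,-.3156,.14],R)
robot.move_l([.4675,-.3156,.094],vel=.12)
P=pose(); print(P[0],robot.current_finger_gap()); im=robot.read_camera('wrist'); save(im,'p1'); np.savez('p1',im=im,P=P[0],R=P[1])
print(robot.current_time(),robot.current_contact_force())
```

```text
gap 0.047609559670818105
[ 0.44019969 -0.00304575  0.02079148]
[ 0.46758583 -0.31500179  0.09381945] 0.04765452017701837
14.7083 [-0.57053835 -0.42988065 -0.3062764 ]
```

View pics/p1.png

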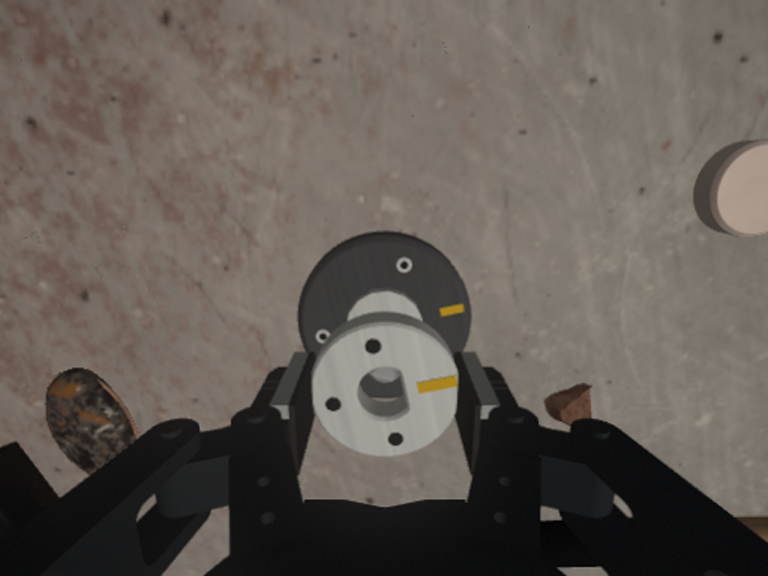

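Run:
```python
from h import *
d=np.load('p1.npz'); im=d['im']; P=(d['P'],d['R'])
print(w2p('wrist',[[.4675,-.3156,.068],[.4675,-.3156,.0855],[.4675,-.315,.0855],[.4675,-.3156,.024]],P)*1.5)
save(im[190:310,195:320],'p1c',6)
```

```text
[[384.20179454 371.49925699]
 [384.20400721 396.10163658]
 [384.24244422 394.4690551 ]
 [384.19782798 327.54015551]]
```

View pics/p1c.png

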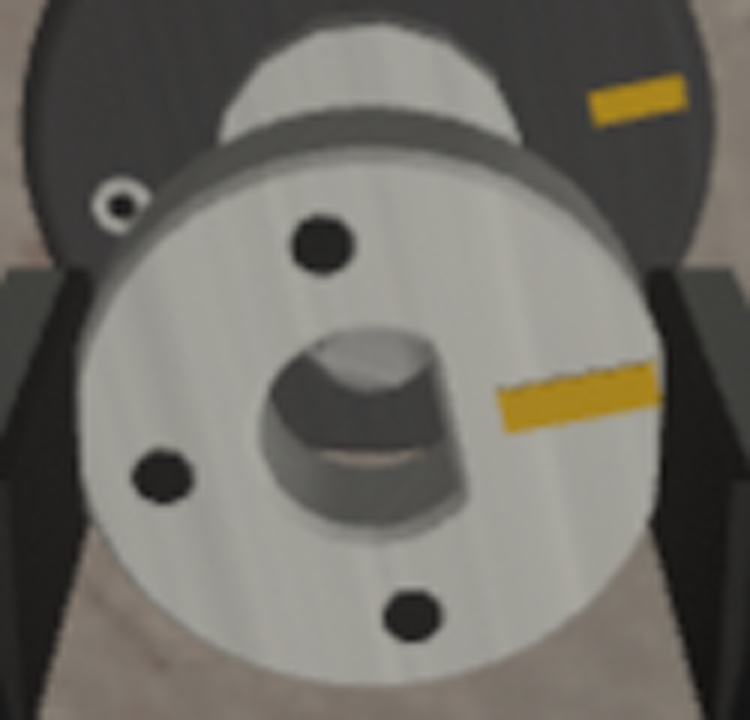

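Run:
```python
from h import *
x,y=.4678,-.3157
for z in (.088,.083,.078,.072,.066,.060,.054,.048,.0455):
    robot.move_l([x,y,z],vel=.06); f=robot.current_contact_force(); p=pose()[0]
    print(z,p.round(4),np.round(f,1))
    if abs(f[2])>15: break
im=robot.read_camera('wrist'); save(im,'p2'); print(robot.current_time())
```

```text
0.088 [ 0.4679 -0.3157  0.0882] [-0.7  0.1 -1. ]
0.083 [ 0.4675 -0.3155  0.0826] [-0.4  0.2 -1.4]
0.078 [ 0.4675 -0.3154  0.0775] [-0.4 -0.2 -0.4]
0.072 [ 0.4675 -0.3154  0.0713] [ 0.6  0.5 -1. ]
0.066 [ 0.4676 -0.3155  0.0654] [ 0.3  0.7 -0.6]
0.06 [ 0.4676 -0.3155  0.0594] [-0.2 -0.1 -0.8]
0.054 [ 0.4677 -0.3156  0.0535] [-0.2 -0.2  0.2]
0.048 [ 0.4677 -0.3156  0.0475] [0.2 0.7 0.2]
0.0455 [ 0.4679 -0.3158  0.0454] [ 0.7 -0.4 -0.6]
17.0083
```

View pics/p2.png

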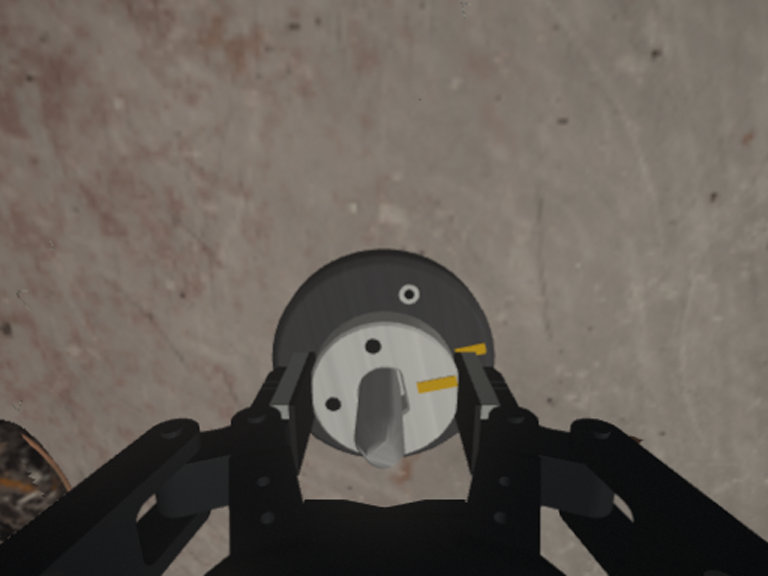

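Run:
```python
from h import *
robot.set_gripper(.062,50)
p=pose()[0]; robot.move_l([p[0],p[1],.15],vel=.25)
im=robot.read_camera('wrist'); save(im[140:280,180:330],'p3',4)
robot.move_pose([.6316,-.0886,.12],down(0))
P=pose(); im=robot.read_camera('wrist'); save(im,'r1'); np.savez('r1',im=im,P=P[0],R=P[1])
h=hue(im); m=((h[...,0]<8)|(h[...,0]>172))&(h[...,1]>120)
c=w2p('wrist',[.6316,-.0886,.012],P)[0]
print(c,disc('wrist',m,.012,P,c),disc('wrist',m,.006,P,c),robot.current_time())
```

```text
[257.22426183 199.6492872 ] (array([ 0.63129407, -0.08784163]), np.float64(0.022374194419045153), np.float64(1.0)) (array([ 0.63130139, -0.08974048]), np.float64(0.02296434862566345), np.float64(1.0)) 19.0583
```

View pics/p3.png

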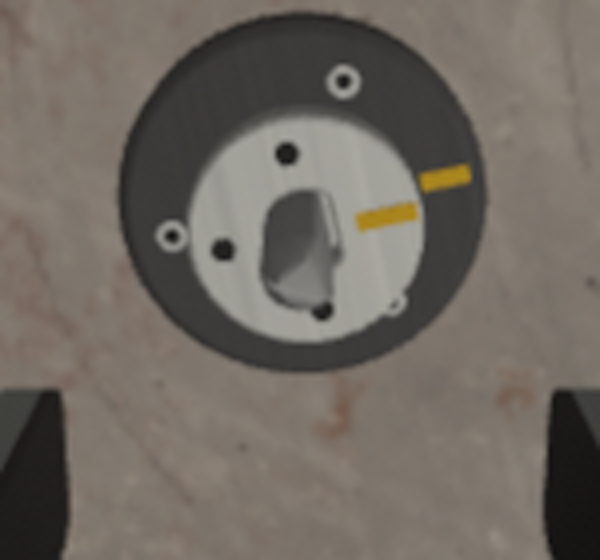

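View pics/r1.png

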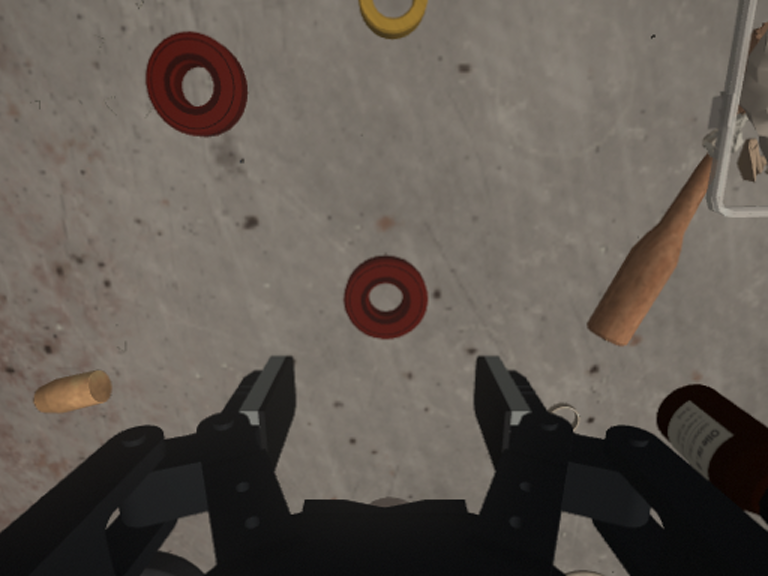

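Run:
```python
from h import *
x,y=.6313,-.0887
robot.move_l([x,y,.045],vel=.2); robot.move_l([x,y,.0205],vel=.1)
robot.set_gripper(.03,30); print('gap',robot.current_finger_gap(),pose()[0])
robot.move_l([x,y,.14],vel=.25)
robot.move_pose([.4678,-.3157,.14],down(0))
robot.move_l([.4678,-.3157,.097],vel=.15); robot.wait(.15)
P=pose(); print(P[0],robot.current_finger_gap()); im=robot.read_camera('wrist'); save(im[170:310,180:330],'p4',4); np.savez('p4',im=im,P=P[0],R=P[1])
print(w2p('wrist',[[.4677,-.3157,.068],[P[0][0],P[0][1],P[0][2]-.0085]],P)*4-np.array([180,170])*4, robot.current_time())
```

```text
gap 0.044340172470437596 [ 0.63211503 -0.0888414   0.02140284]
[ 0.46895376 -0.31611784  0.09834138] 0.04451558977063618
[[295.9291374  288.89638443]
 [305.3330432  371.05668333]] 22.6083
```

View pics/p4.png

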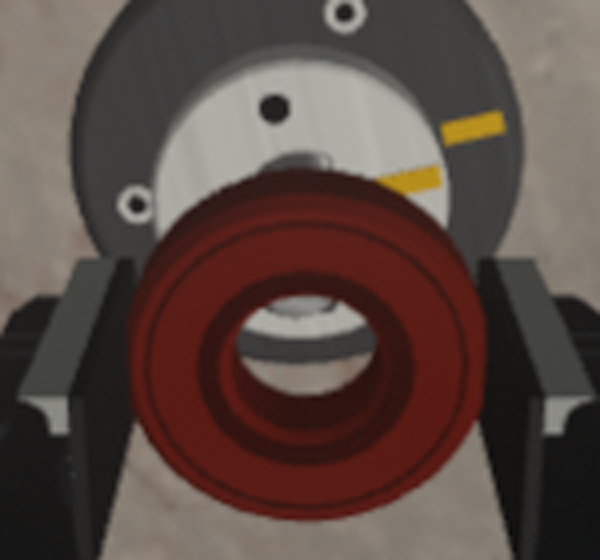

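```bash
cat >> h.py <<'E'
def descend(x,y,zs,vel=.08,fmax=15):
    c=np.zeros(3)
    for z in zs:
        t=np.array([x,y,z]); robot.move_l(t+c,vel=vel); f=np.array(robot.current_contact_force()); p=pose()[0]
        c+= .6*(t-p)*np.array([1,1,.7]); c=np.clip(c,-.003,.003)
        print(round(z,4),p.round(4),f.round(1))
        if abs(f[2])>fmax: break
E
python3 - <<'E'
from h import *
descend(.4677,-.3160,(.095,.092,.089,.084,.078,.070,.064,.0595))
robot.set_gripper(.062,30)
p=pose()[0]; robot.move_l([p[0],p[1],.15],vel=.25)
im=robot.read_camera('wrist'); save(im[140:280,180:330],'p5',4)
robot.move_pose([.636,.057,.12],down(0))
P=pose(); im=robot.read_camera('wrist'); save(im,'s1'); np.savez('s1',im=im,P=P[0],R=P[1])
m=yellow(im)
c=w2p('wrist',[.636,.057,.012],P)[0]
print(c,disc('wrist',m,.012,P,c),disc('wrist',m,.006,P,c),robot.current_time())
E
```

```text
0.095 [ 0.4677 -0.3161  0.0953] [-0.   0.2 -0.1]
0.092 [ 0.4674 -0.3157  0.0915] [-0.1  0.8 -0.5]
0.089 [ 0.4677 -0.3159  0.0887] [-0.8 -0.4 -0.1]
0.084 [ 0.4675 -0.3158  0.0836] [-0.3  0.   0.1]
0.078 [ 0.4676 -0.3159  0.0777] [-0.5  0.2 -0.2]
0.07 [ 0.4678 -0.3161  0.0698] [-0.2 -0.5 -1. ]
0.064 [ 0.468  -0.3163  0.0642] [ 0.5 -0.1  0.2]
0.0595 [ 0.4678 -0.3162  0.0597] [-0.6  0.7 -0.4]
[256.28594821 199.04333466] (array([0.63457213, 0.05734774]), np.float64(0.01537269318767613), np.float64(1.0)) (array([0.63453573, 0.05545093]), np.float64(0.01577726334857378), np.float64(1.0)) 27.05
```

View pics/p5.png

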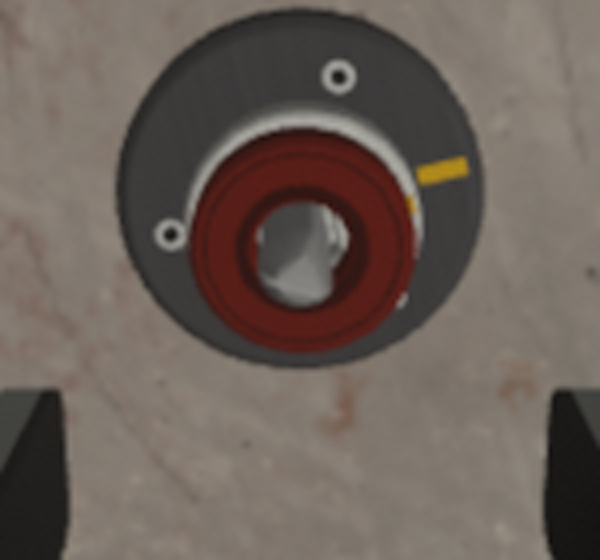

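View pics/s1.png

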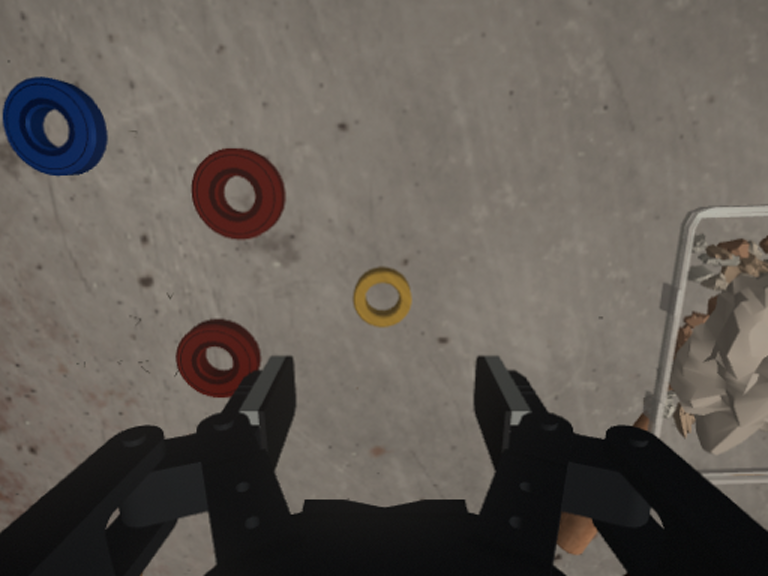

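Run:
```python
from h import *
x,y=.6345,.0567
robot.set_gripper(.05,40)
descend(x,y,(.05,.03,.0225),vel=.15)
robot.set_gripper(.02,40); print('gap',robot.current_finger_gap(),pose()[0])
robot.move_l([x,y,.15],vel=.25)
robot.move_pose([.4678,-.3157,.14],down(0))
descend(.4677,-.3159,(.11,.1,.1),vel=.15)
P=pose(); print(P[0],robot.current_finger_gap()); im=robot.read_camera('wrist'); save(im[170:310,180:330],'p6',4)
print(w2p('wrist',[[.4677,-.3157,.068],[P[0][0],P[0][1],P[0][2]-.0105]],P)*4-np.array([180,170])*4, robot.current_time())
```

```text
0.05 [0.6348 0.0567 0.0502] [ 0.  -0.3  0.8]
0.03 [0.6339 0.0567 0.0299] [ 0.4 -0.4 -0.1]
0.0225 [0.6346 0.0567 0.0224] [-0.   0.2 -0.4]
gap 0.03042039860345998 [0.63531044 0.0566573  0.02314096]
0.11 [ 0.4675 -0.3145  0.109 ] [ 0.7 -0.8 -0.9]
0.1 [ 0.4679 -0.3166  0.1004] [-1.1  0.2 -0.8]
0.1 [ 0.468  -0.3166  0.1008] [-0.4 -0.6 -0.6]
[ 0.46798315 -0.31659252  0.10078057] 0.029855083401445763
[[303.10906374 278.4469801 ]
 [305.3864914  362.91833617]] 31.85
```

View pics/p6.png

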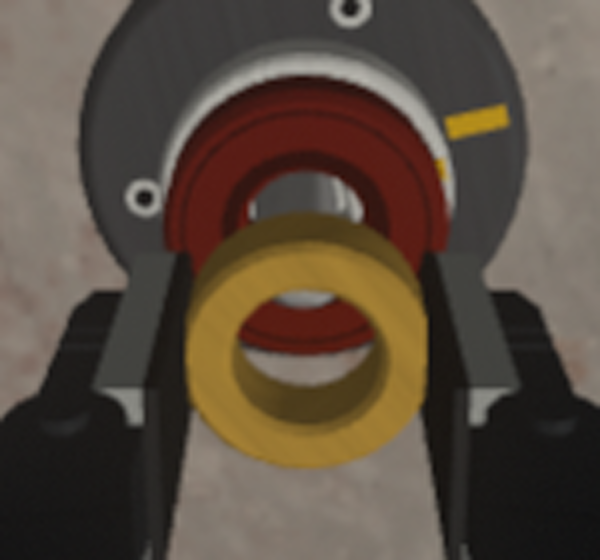

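Run:
```python
from h import *
descend(.4677,-.3162,(.098,.094,.091,.088,.083,.078,.0735))
robot.set_gripper(.062,30)
p=pose()[0]; robot.move_l([p[0],p[1],.15],vel=.25)
im=robot.read_camera('wrist'); save(im[140:280,180:330],'p7',4)
robot.move_pose([.471,.144,.12],down(0))
P=pose(); im=robot.read_camera('wrist'); save(im,'b1'); np.savez('b1',im=im,P=P[0],R=P[1])
h=hue(im); m=(h[...,0]>100)&(h[...,0]<130)&(h[...,1]>130)
c=w2p('wrist',[.471,.144,.012],P)[0]
print(c,disc('wrist',m,.012,P,c),disc('wrist',m,.006,P,c),robot.current_time())
```

```text
0.098 [ 0.4675 -0.3161  0.0978] [-0.1 -0.4 -1. ]
0.094 [ 0.4675 -0.316   0.0936] [ 0.5 -0.2 -1.3]
0.091 [ 0.4678 -0.3162  0.091 ] [-0.2  0.4  0.1]
0.088 [ 0.4677 -0.3162  0.088 ] [ 0.3  1.  -0.9]
0.083 [ 0.4675 -0.3161  0.0827] [ 0.2 -0.1 -1. ]
0.078 [ 0.4677 -0.3162  0.0779] [ 0.2  0.5 -0.4]
0.0735 [ 0.4679 -0.3164  0.0736] [ 0.6  0.5 -0. ]
[255.56911932 199.67509304] (array([0.47046641, 0.14636933]), np.float64(0.02198063663576462), np.float64(1.0)) (array([0.47044188, 0.1445134 ]), np.float64(0.022558713938557257), np.float64(1.0)) 36.25
```

View pics/p7.png

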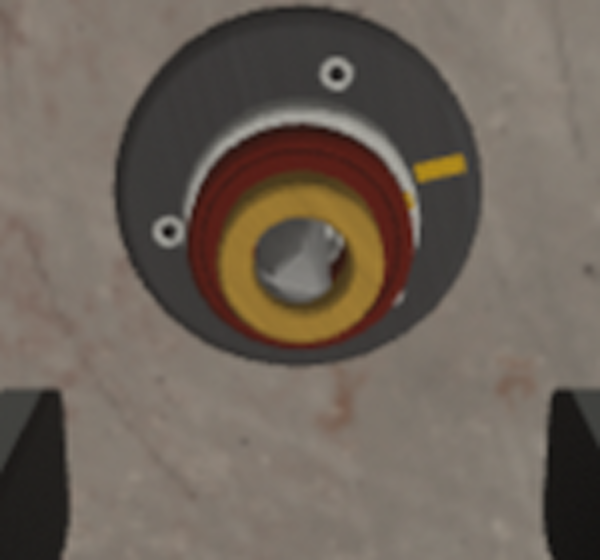

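View pics/b1.png

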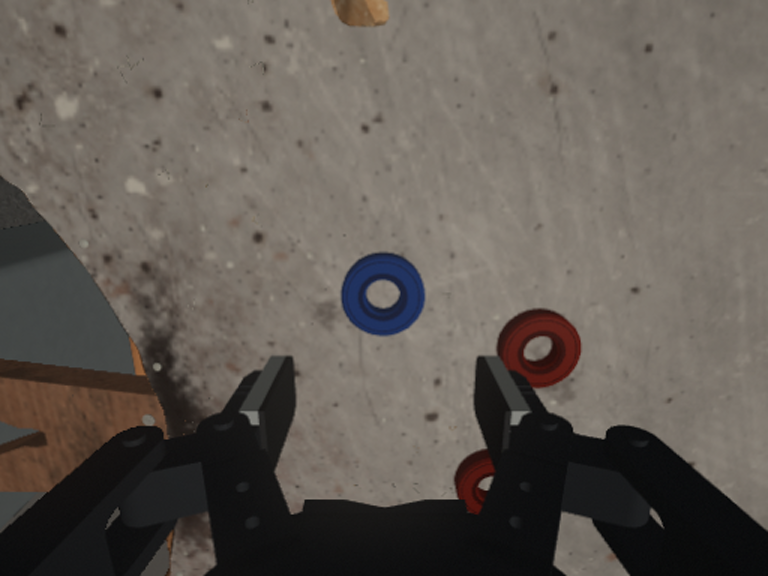

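Run:
```python
from h import *
x,y=.4704,.1460
descend(x,y,(.05,.03,.0205),vel=.15)
robot.set_gripper(.03,30); print('gap',robot.current_finger_gap(),pose()[0])
robot.move_l([x,y,.15],vel=.25)
robot.move_pose([.4678,-.3157,.14],down(0))
descend(.4677,-.3159,(.11,.1,.1),vel=.15)
P=pose(); print(P[0],robot.current_finger_gap()); im=robot.read_camera('wrist'); save(im[170:310,180:330],'p8',4)
print(w2p('wrist',[[.4677,-.3157,.068],[P[0][0],P[0][1],P[0][2]-.0085]],P)*4-np.array([180,170])*4, robot.current_time())
```

```text
0.05 [0.4709 0.1458 0.0503] [0.5 0.3 0.2]
0.03 [0.47   0.1461 0.0302] [-0.2  0.7 -0.2]
0.0205 [0.4703 0.1461 0.0206] [-0.3  1.1  0.6]
gap 0.044174499674886875 [0.47098449 0.14623998 0.02117472]
0.11 [ 0.4673 -0.3144  0.109 ] [ 0.5 -0.3  0.5]
0.1 [ 0.468  -0.3166  0.1005] [-0.4  0.1 -0.4]
0.1 [ 0.468  -0.3166  0.1007] [ 0.9 -0.6 -0.4]
[ 0.46802245 -0.31662226  0.10074125] 0.04422198143585609
[[302.83661807 278.3773941 ]
 [305.41714898 371.12261901]] 40.95
```

View pics/p8.png

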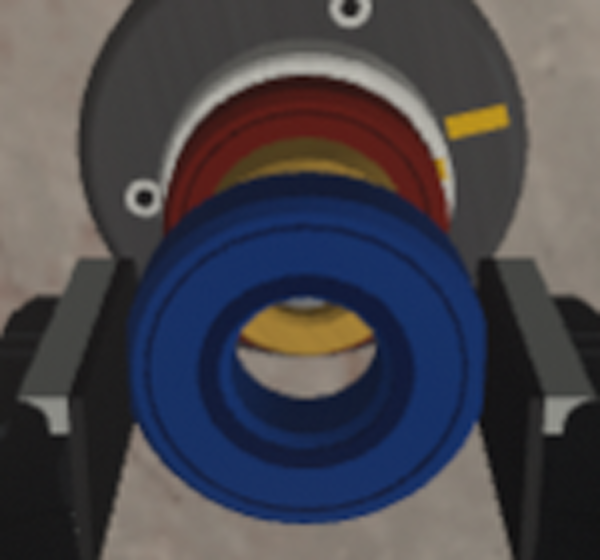

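Run:
```python
from h import *
descend(.4677,-.3158,(.098,.094,.091,.088,.085,.0825,.0818),vel=.06,fmax=8)
robot.set_gripper(.062,30)
p=pose()[0]; robot.move_l([p[0],p[1],.15],vel=.15)
P=pose(); im=robot.read_camera('wrist'); save(im[140:280,180:330],'p9',4); np.savez('p9',im=im,P=P[0],R=P[1])
h=hue(im); m=(h[...,0]>100)&(h[...,0]<130)&(h[...,1]>130)
c=w2p('wrist',[.4677,-.3157,.072],P)[0]
print(disc('wrist',m,.072,P,c),disc('wrist',m,.066,P,c),robot.current_time())
robot.move_pose([.40,0,.3],down(0))
im=robot.read_camera('scene'); save(im[190:310,270:400],'sc9',5)
im=robot.read_camera('top'); save(im,'top9')
print(robot.current_time())
```

```text
0.098 [ 0.4675 -0.3156  0.0978] [ 0.4  0.5 -0.2]
0.094 [ 0.4675 -0.3157  0.0936] [-0.4 -0.2  0.1]
0.091 [ 0.4677 -0.3159  0.0909] [-0.8  0.3 -0.2]
0.088 [ 0.4677 -0.3158  0.088 ] [ 1.2 -0.2 -0.2]
0.085 [ 0.4677 -0.3158  0.085 ] [-0.6 -0.  -0.2]
0.0825 [ 0.4677 -0.3159  0.0826] [-0.1 -0.1 -0.5]
0.0818 [ 0.4679 -0.3159  0.082 ] [0.  0.2 0.6]
(array([ 0.46785284, -0.31521301]), np.float64(0.022448685235417234), np.float64(1.0)) (array([ 0.4678603 , -0.31742615]), np.float64(0.023129278037203094), np.float64(1.0)) 43.6667
45.1083
```

View pics/p9.png

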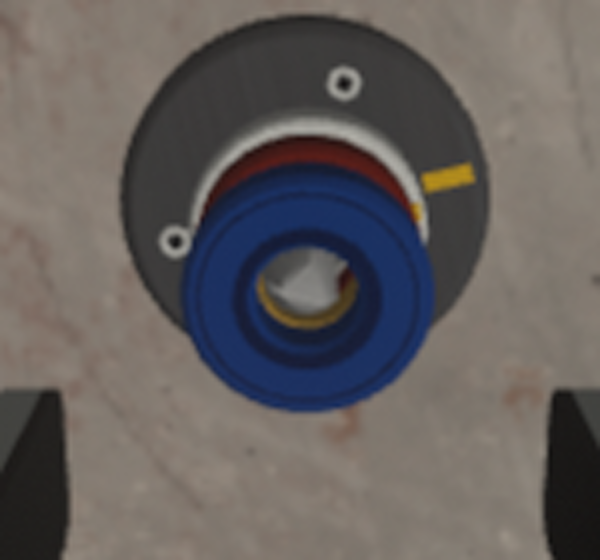

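View pics/sc9.png

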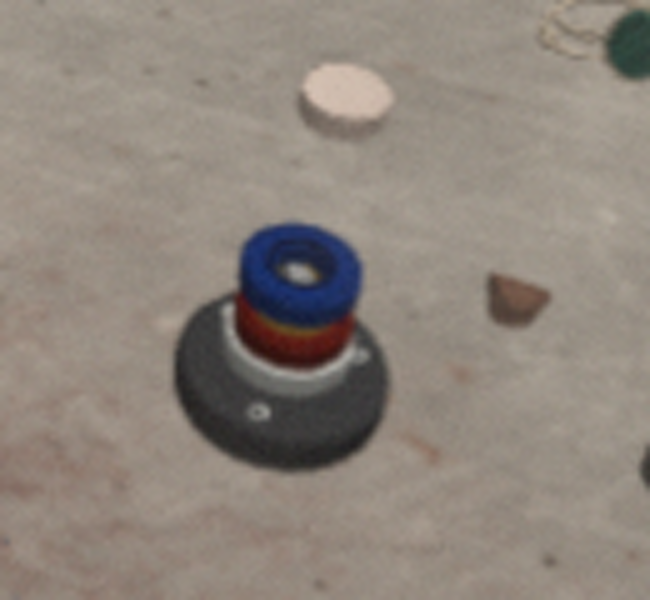

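View pics/top9.png

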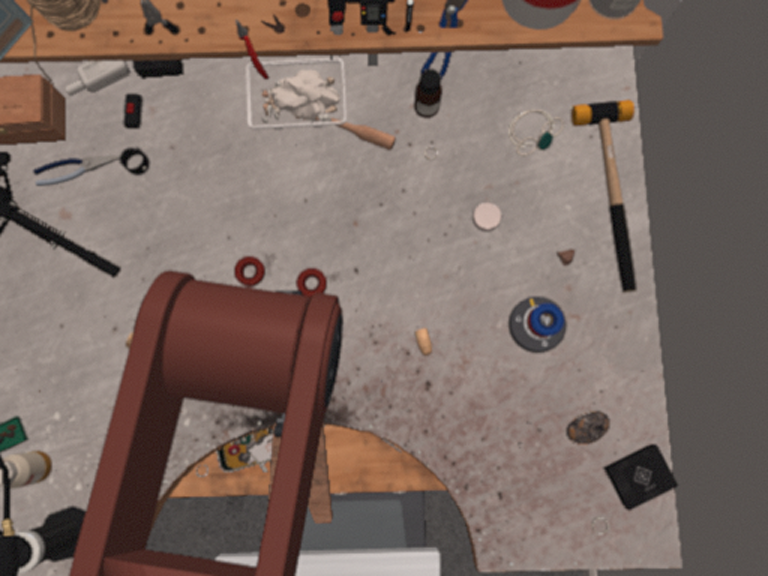

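Run:
```python
from h import *
im=robot.read_camera('scene')
t=np.linspace(0,2*np.pi,120,endpoint=False)
k=lambda r,z:w2p('scene',np.c_[.4677+r*np.cos(t),-.3157+r*np.sin(t),0*t+z])
big=cv2.resize(im[190:310,270:400][:,:,::-1],None,fx=6,fy=6,interpolation=cv2.INTER_CUBIC)
ov=big[:, :].copy()
for r,z,c in ((.042,.018,(0,255,0)),(.025,.036,(0,255,255)),(.023,.048,(0,0,255)),(.023,.060,(255,255,0)),(.023,.072,(255,255,255))):
    p=(k(r,z)+.5-[270,190])*6
    cv2.polylines(ov,[p.astype(int)],True,c,1)
cv2.imwrite('pics/ov.png',ov[:600,:780])
h=hue(im); m=((h[...,0]>100)&(h[...,0]<130)&(h[...,1]>130)); m[:200]=0;m[:,:310]=0;m[280:]=0;m[:,350:]=0
ys,xs=np.nonzero(m); print('obs',xs.min(),xs.max(),ys.min(),ys.max())
for dz in (-.002,0,.002,.004):
    a=np.vstack([k(.0225,.072+dz),k(.0225,.060+dz)]); print(dz,a.min(0),a.max(0))
a=k(.041,.018); print('foot pred',a.min(0),a.max(0))
g=im.max(2); d=(g<75); d[:235]=0;d[300:]=0;d[:,:295]=0;d[:,355:]=0; ys,xs=np.nonzero(d); print('foot obs',xs.min(),xs.max(),ys.max())
```

```text
obs 319 341 235 254
-0.002 [315.87555672 235.0124635 ] [340.56686425 256.63295428]
0 [315.97538282 234.26792008] [340.71270589 255.89516127]
0.002 [316.07555168 233.52078646] [340.85905757 255.15468038]
0.004 [316.176065   232.77104944] [341.00592191 254.41149719]
foot pred [304.58827609 246.86420673] [346.51735636 278.51406989]
foot obs 305 346 283
```

View pics/ov.png

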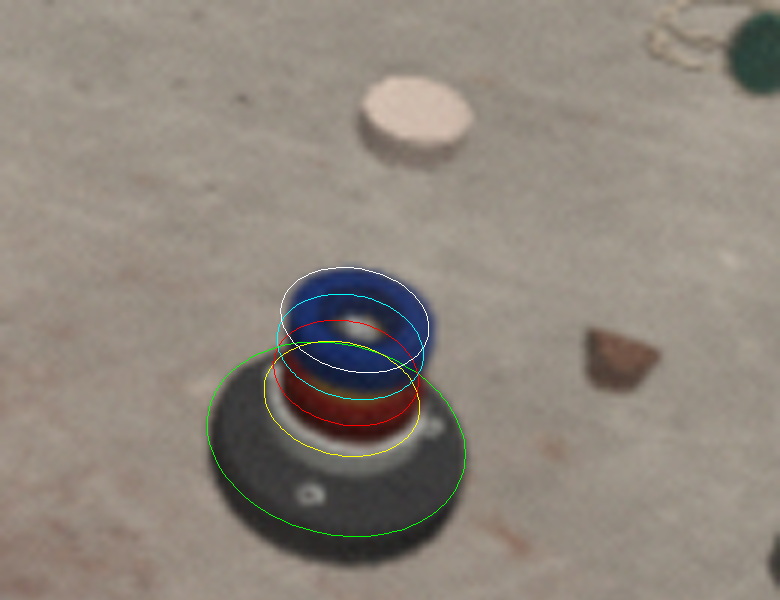

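Run:
```python
from workcell import robot
robot.finish_job(); print(robot.current_time())
```

```text
the job is handed in; nothing more can be done
the job is handed in; nothing more can be done
```

I loaded the arbor in the required order and handed the job in at about 45 s of the 93 s allowed. The order was flange turned stripe over stripe, the red wheel that started farthest right, the brass spacer, then the blue wheel.

**What the last checks showed:**
- **Descents:** none of the four met noticeable resistance; readings stayed within about 1.5 N, which is sensor noise. Each disc was let go roughly 1 to 2.5 mm above home.
- **Centring and order:** the last wrist picture shows the blue wheel on the shaft. Its fitted centre is about 0.2 mm off in x and within about 2 mm in y of where I measured the shaft. The scene view shows the right order.
- **Stack height:** in the scene view, the spacing from the underside of the blue wheel to the underside of the red one is within about 1 mm of closed.
- **Bystanders:** the borax tablet and finger protector look to be where they started in the top view.

**What disagreed:**
- **Camera offsets:** the top camera read about 3 mm off the wrist camera. The scene-camera overlay also sat about 2 pixels off the real stack. I relied on the wrist camera, which agreed with itself from three angles to about 0.3 mm.
- **Blue wheel size:** its fitted radius after placing was about 2% larger than when it lay on the bench, which could mean it sits higher. I put this down to pixel noise, because it was released less than 1 mm above home. I did not press on it to confirm.

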